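# Free the latched door of a packing-bench supplies cupboard

## Task

Open the small grey supplies cupboard on the packing bench: its door is held by a sprung plastic hook that you reach from above through the notch in the cupboard's top, just behind the door. Press the hook down and keep it down while drawing the door outwards past the catch, then swing the door wide open (past 60 degrees) and let go. Be gentle: never push on the hook, the door or anything else with more than about 15 N, and leave the things standing around it where they are.

Things in the scene. Friction and masses are not known exactly. Their poses are not given: they have to be found in the camera images.
- cupboard: Grey sheet-steel cupboard fixed to the bench, 200 x 200 mm in plan, 200 mm high. Origin: centre of its underside; z up; the door is on its -x face, towards the robot, and its +y is then the robot's left. The shut door is 15 mm thick (x -115 to -100 mm), 198 mm wide and as high as the cupboard, top edges level.
- notch (a point): Middle of the notch's mouth, level with the cupboard's top (200 mm above the bench); axes as the cupboard's. The notch is a cut-out in the 6 mm top plate, 36 mm deep in x and 50 mm wide in y, open towards the door, whose inner face closes its front. The hook lies under it; nothing else does.
- hook_zone (a point): Fixed point 29 mm below the notch's middle. The hook's pad (flat, level, 34 x 28 mm in x, y, from 4 mm behind the door, on the door's inside) is set with its top anywhere within 13 mm above or below this point, not measured. Sprung straight down: 2 N to start, 0.7 N per mm more; frees the door from 8.5 mm down (8 N), hard stop at 11 mm (10 N).
- notch_back (a point): Middle of the notch's rear edge, level with the cupboard's top. Just behind it, below the top plate, hangs a steel keeper bar, set at a height to suit the hook; the hook's barb, at the end of an arm running back from the pad, stands up behind the bar and holds the door until the hook is pressed. The hook springs up when let go.
- door_hinge (a point): Point on the door's upright hinge axis, level with the cupboard's top; axes as the cupboard's. The axis runs along the outer left edge of the door: 115 mm in front of and 100 mm to the left (+y) of the cupboard's centre. The notch's middle lies 120 mm to the right of it and 33 mm behind it.
- door (a joint): Door angle, rad: 0 shut, grows as the right edge swings out towards the robot (clockwise from above), stop at 1.6. Starts 0 to 0.035; hook up, the catch stops it near 0.05; hook held down, it is past the catch beyond 0.15. Hinge friction about 0.1 N m; stays where left. Upright bar handle 35 mm off the outer face, 165 mm from the hinge, 60 to 140 mm above the bench.
- tape: Empty cardboard tape core, ring 96 mm across and 48 mm high, lying flat in front of the cupboard to its right; origin at the centre of its underside. Leave it alone.
- carton: Small closed cardboard carton, 120 x 90 x 70 mm high, left of the cupboard; origin at the centre of its underside. Leave it alone.
- mug: White cup, 76 mm across, 85 mm high, close beside the right wall of the cupboard; origin at the centre of its underside. Leave it alone.

How it is judged:
By the outcome, as a careful person would: the job done as asked, in the order asked, and still so for the second after the job is handed in, with the robot touching nothing.
It also fails if it takes over 51 s, if anything falls off the work surface, if the arm or the gripper's body presses on something with over 40 N, if the wrist force passes 120 N, or if a joint passes its speed limit or range.

## Robot

A 6-joint arm with a two-finger parallel gripper is mounted at the origin on the work surface. World frame = base frame: x ahead of the robot, y to its left, z up, the work surface at z = 0. Lengths are in m, angles in degrees, forces in N, time in s.
With the tool pointing down it reaches from about 0.325 to 0.875 m from the base axis. Payload 4.4 kg.
Tool frame: the origin (TCP) lies between the finger pads; the fingertips stand 8 mm ahead of it and the grasp point (between the pads) lies 11 mm behind it (r.tips_ahead is the z of the fingertips in the tool frame, in m); z points along the fingers, y is the direction in which the jaws open and shut (so a half turn about z gives the same grasp; the last joint's range is limited). The gripper opens to 85 mm and grips with 20 to 120 N. Pads are 22 mm wide; open, the fingers measure 114 mm over their backs; the gripper's body (76 mm by 85 mm) begins 54 mm behind the grasp point. The pads swing forward as they close: fully open they stand 13 mm farther back than shut.
Start: joints at [63.111, 11.837, 88.321, -0, 79.842, -8.623], TCP at [0.18, 0.546, 0.239] pointing down, gripper open.
Joint ranges: [-156.59, 156.59], [-49.26, 127.26], [12.9, 141.05], [-63.56, 243.56], [4.71, 150.69], [-161.64, 161.64]. Speed limits (degrees/s): [159.86, 159.86, 180, 180, 180, 180].

## Interface

Orientations are given as [roll, pitch, yaw] about the fixed x, y, z axes, in that order (R = Rz(yaw) Ry(pitch) Rx(roll)).
In Python, from bench import r gives the robot as it stands.
- The arm moves only by the tool step_arm, never from a script. Its argument "deltas" is a list that holds one entry, the list of rows, each a list of 4 numbers: the shift along the world's x, y, z in mm, then the turn about the world's z in rad. In form: [[[x, y, z, roll], ...]]. A call has exactly 5 rows; each row is the pose to reach, as a shift and turn from the pose measured when the call began; what a row does not reach only later rows make up. A row lasts 1/12 s, in which the tool goes at most 41.7 mm and 7.16 degrees, less where a joint would pass 70% of its speed; a pose out of reach is approached as far as the arm can. A call with a gripper value outside its range is refused whole. "hand" is the opening, from 0 (shut) to 1 (fully open), set as the call begins (left out, the last holds). The fingers move at their own pace and stop on an object; "grip_force" is the grip in N (left out, the last holds). Time passes only in rows, so rows that repeat a pose let the fingers close, or fill a call up. It gives the time, the measured TCP pose, the force and the opening at its end, in the units of the state.
- r.state(): the state, without advancing time (a new reading comes with each control period).
- r.read_camera(name): name is "scene" or "top" or "wrist"; returns the picture (400x640x3 uint8, red, green, blue); there is no depth.
- r.camera_params(name): a dict with "mtx" (3x3 intrinsics, pixels), "k1" (the pictures are not rectified: a ray, as slopes to the right and down, at radius r is drawn at 1 + k1 r^2 times it, then the intrinsics apply), "pose" (4x4, takes a point from camera to world coordinates). Camera axes: x right, y down, z forward; pixel columns grow to the right and rows downward; lengths in m; the calibration is good to about 2 mm. A picture is of the moment at which its call begins: read the wrist's pose just before it. camera_params takes no time and is no camera call; for the wrist camera it gives the pose at the moment of the call.
- r.finish_job(): hands the job in, once; it reports no verdict.
The state is a dict: "time_s": time; "joints": joint angles; "dq": joint speeds; "effort": joint torques, N m; "tcp_pos": TCP position; "orientation": TCP orientation; "force": force on the tool from outside, world axes, zero at the start; "ft_torque": the same for the moment, N m; "gripper_width": finger opening in m.
Only numpy, scipy, OpenCV 4.12 (cv2) and the standard library are available. Lean on these libraries where they do the work, as an engineer would, in place of code of your own. Each camera call takes 0.05 s, during which the arm holds its last target.

## Working session

There is one attempt and no reset: what is moved stays moved. The work goes in short steps, Python scripts to look and compute and a tool call to move; the robot and the scene stay as the last step left them, time stands still between calls to the robot, and variables do not carry over. Pictures are saved under pics/ and viewed, and the job is handed in when it is done.

Besides the shell and the picture viewer there is one more tool, called after "Request:" as name(argument=value, ...) on one line, values as JSON. step_arm: Moves the arm, as the interface text tells. Its arguments: {"type":"object","properties":{"deltas":{"type":"array","items":{"type":"array","items":{"type":"array","items":{"type":"number"}}}},"hand":{"type":"number"},"grip_force":{"type":"number"}},"required":["deltas"]}

```bash
ls; mkdir -p pics
python3 - <<'E'
from bench import r
import cv2
s=r.state();print(s, r.tips_ahead)
for n in("scene","top","wrist"):
    p=r.camera_params(n);print(n,p)
    cv2.imwrite(f"pics/{n}0.png",r.read_camera(n)[:,:,::-1])
E
```

```text
pics
{'time_s': 0.0, 'joints': array([ 6.31100493e+01,  1.18849381e+01,  8.84060271e+01, -1.12085685e-04,
        7.98403607e+01, -8.62304037e+00]), 'dq': array([-0.04612533, -0.05290939, -0.03841811, -0.02026623,  0.06164622,
        0.07766549]), 'effort': array([ 2.43769602e-03, -3.83031249e+01, -2.91599947e+01,  4.63882918e-05,
        1.04713728e-02, -2.47997070e-05]), 'tcp_pos': array([0.17990276, 0.54535123, 0.23810874]), 'orientation': array([-1.79870142e+02, -1.95810234e-02,  1.61733087e+02]), 'force': array([-0.72101686, -0.32444243,  0.15739883]), 'ft_torque': array([ 0.0181063 , -0.01171276, -0.01859529]), 'gripper_width': 0.08564584300625114} 0.008
scene {'mtx': array([[414.88980799,   0.        , 316.66449613],
       [  0.        , 414.88980799, 198.07925677],
       [  0.        ,   0.        ,   1.        ]]), 'k1': -0.08322818339426252, 'pose': array([[-0.10398819,  0.94554141, -0.30844431,  0.8955595 ],
       [ 0.99454842,  0.10127117, -0.02485118,  0.04133412],
       [ 0.00773869, -0.30934703, -0.95091773,  0.89265909],
       [ 0.        ,  0.        ,  0.     
[... 220 characters left out ...]
e': array([[ 0.02323475, -0.98812641,  0.15187607,  0.51319808],
       [-0.99971836, -0.02369897, -0.00124686,  0.02818908],
       [ 0.00483136, -0.15180432, -0.98839876,  1.09112543],
       [ 0.        ,  0.        ,  0.        ,  1.        ]])}
wrist {'mtx': array([[314.94102987,   0.        , 316.98625829],
       [  0.        , 314.94102987, 202.35326552],
       [  0.        ,   0.        ,   1.        ]]), 'k1': -0.06262528363333256, 'pose': array([[ 0.31373791,  0.89685656,  0.31179615,  0.09915236],
       [ 0.94950709, -0.29558171, -0.10520329,  0.57346843],
       [-0.00219103,  0.32905892, -0.94430685,  0.37312086],
       [ 0.        ,  0.        ,  0.        ,  1.        ]])}
```

View pics/scene0.png

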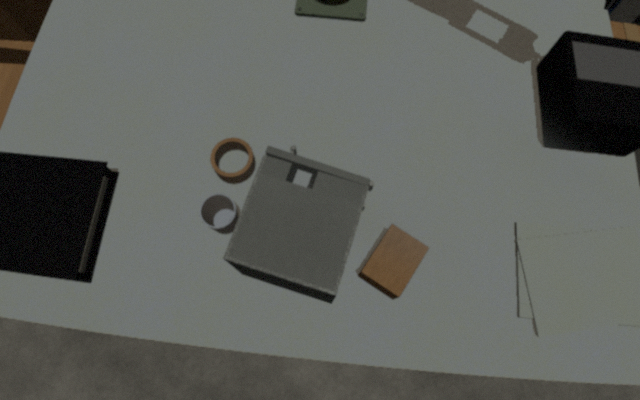

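View pics/top0.png

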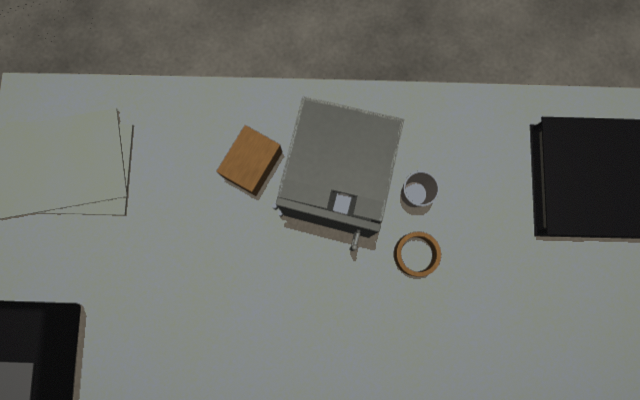

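View pics/wrist0.png

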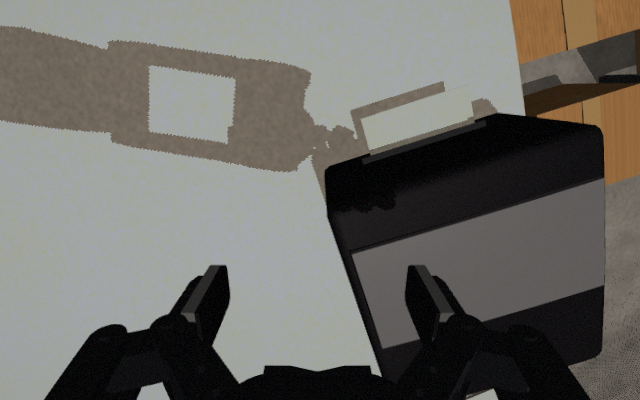

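Run:
```python
import cv2
a=cv2.imread("pics/top0.png")[85:265,260:450]
cv2.imwrite("pics/topz.png",cv2.convertScaleAbs(cv2.resize(a,None,fx=3.2,fy=3.2,interpolation=cv2.INTER_CUBIC),alpha=1.6))
a=cv2.imread("pics/scene0.png")[130:310,190:390]
cv2.imwrite("pics/scz.png",cv2.convertScaleAbs(cv2.resize(a,None,fx=3.2,fy=3.2,interpolation=cv2.INTER_CUBIC),alpha=1.6))
```

```text
(no output)
```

View pics/topz.png

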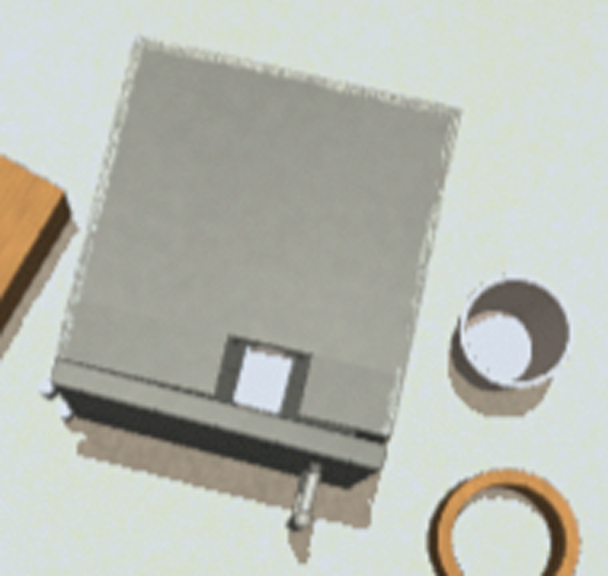

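View pics/scz.png

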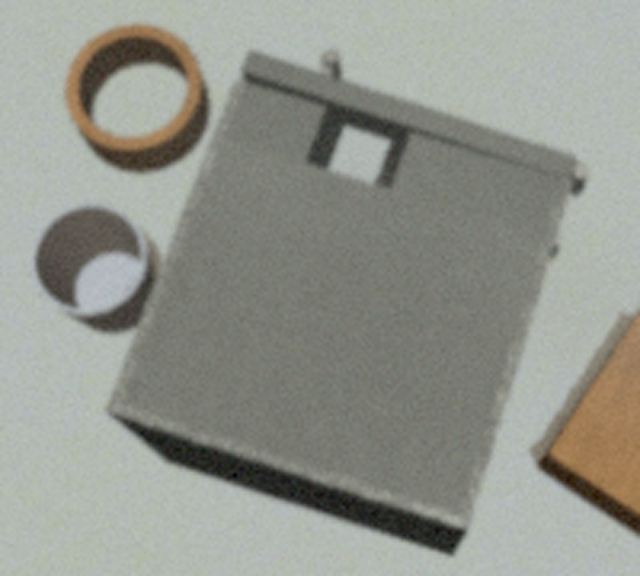

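```bash
cat > h.py <<'E'
import numpy as np,cv2,json
from bench import r
def ray(n,uv,p=None):
    p=p or r.camera_params(n)
    d=cv2.undistortPoints(np.array([[uv]],float),p["mtx"],np.array([p["k1"],0,0,0])) if False else None
    m=p["mtx"];x=np.array([(uv[0]-m[0,2])/m[0,0],(uv[1]-m[1,2])/m[1,1]])
    u=x.copy()
    for _ in range(20): u=x/(1+p["k1"]*(u@u))
    T=np.asarray(p["pose"]);return T[:3,3],T[:3,:3]@np.array([u[0],u[1],1])
def plane(n,uv,z,p=None):
    o,d=ray(n,uv,p);return o+d*(z-o[2])/d[2]
def proj(n,P,p=None):
    p=p or r.camera_params(n);T=np.asarray(p["pose"]);c=T[:3,:3].T@(np.asarray(P)-T[:3,3]);u=c[:2]/c[2]
    u=u*(1+p["k1"]*(u@u));m=p["mtx"];return np.array([m[0,0]*u[0]+m[0,2],m[1,1]*u[1]+m[1,2]])
E
python3 - <<'E'
from h import *
from scipy.optimize import least_squares
# door-free points: back corners, notch corners; local xy
L={'BL':(100,100),'BR':(100,-100),'NBL':(-64,25),'NBR':(-64,-25)}
# notch y: hinge y 100, notch 120 right => -20
L['NBL']=(-64,5);L['NBR']=(-64,-45)
top={'BL':(140,40),'BR':(460,110),'NBL':(230,336),'NBR':(311,354)}
sc={'BL':(465,525),'BR':(112,410),'NBR':(310,162),'NBL':(394,186)}
W={}
for k in L:
    a=plane("top",(top[k][0]/3.2+260,top[k][1]/3.2+85),.2)*1e3
    b=plane("scene",(sc[k][0]/3.2+190,sc[k][1]/3.2+130),.2)*1e3
    W[k]=(a,b);print(k,a.round(1),b.round(1))
def f(q,which):
    R=np.array([[np.cos(q[2]),-np.sin(q[2])],[np.sin(q[2]),np.cos(q[2])]])
    return np.concatenate([R@np.array(L[k])+q[:2]-W[k][i][:2] for k in L for i in which])
for w in((0,),(1,),(0,1)):
    s=least_squares(f,[500,0,0],args=(w,));q=s.x;print(q[:2].round(1),np.degrees(q[2]).round(2),s.fun.round(1))
R=np.array([[np.cos(q[2]),-np.sin(q[2])],[np.sin(q[2]),np.cos(q[2])]])
for n,p in dict(notch=(-82,-20),hinge=(-115,100),dfr=(-115,-98),tip=(-115+0,-65)).items(): print(n,R@np.array(p)+q[:2])
for n,uv in dict(outL=(55,383),outR=(383,470),inR=(388,440)).items(): print(n,(plane("top",(uv[0]/3.2+260,uv[1]/3.2+85),.2)*1e3).round(1))
for n,uv in dict(outL=(575,158),outR=(250,52)).items(): print(n,(plane("scene",(uv[0]/3.2+190,uv[1]/3.2+130),.2)*1e3).round(1))
E
```

```text
BL [829.8  67.2 200. ] [832.3  70.9 200. ]
BR [ 791.2 -123.9  200. ] [ 793.  -119.1  200. ]
NBL [652.2   9.9 200. ] [653.1  15.1 200. ]
NBR [642.7 -37.2 200. ] [644.  -32.9 200. ]
[713.4  -7.5] -11.79 [ 2.   2.7 -0.4 -1.9 -0.4  0.6 -1.2 -1.3]
[715.1  -3. ] -11.98 [ 1.4  3.2 -0.9 -2.4  0.4  0.1 -0.9 -0.8]
[714.2  -5.3] -11.89 [ 2.9  4.7  0.4  1.1  0.3  0.2 -1.5 -4.6  0.5  2.9 -0.5 -2.3 -0.4  1.1
 -1.7 -3.2]
notch [629.8836747   -7.95010516]
hinge [622.31009706 116.27405079]
dfr [581.52422126 -77.47969068]
tip [588.32186722 -45.18740043]
outL [622.3 110.2 200. ]
outR [576.6 -79.3 200. ]
inR [593.9 -82.1 200. ]
outL [625.8 113.8 200. ]
outR [581.  -75.6 200. ]
```

Request:
step_arm(deltas=[[[0, 0, 38, 0.02], [4, -6, 75, 0.04], [20, -27, 90, 0.06], [43, -58, 90, 0.08], [66, -89, 90, 0.1]]])

```text
time_s: 0.57
tcp_pos: [0.2466, 0.4566, 0.3302]
orientation: [179.9, 0.1, 167.7]
force: [0.8, 0.1, -0.8]
gripper_width: 0.0852
```

Request:
step_arm(deltas=[[[24, -32, 0, 0], [48, -64, 0, 0], [72, -96, 0, 0], [96, -128, 0, 0], [120, -160, 0, 0]]])

```text
time_s: 0.98
tcp_pos: [0.3671, 0.2948, 0.33]
orientation: [179.9, 0.1, 167.7]
force: [-0.2, 0.8, -1.0]
gripper_width: 0.0855
```

Request:
step_arm(deltas=[[[24, -32, 0, 0], [48, -64, 0, 0], [72, -96, 0, 0], [96, -128, 0, 0], [120, -160, 0, 0]]])

```text
time_s: 1.4
tcp_pos: [0.4876, 0.133, 0.3298]
orientation: [179.9, 0.1, 167.7]
force: [0.7, 1.0, -0.3]
gripper_width: 0.0854
```

Request:
step_arm(deltas=[[[24, -32, 0, 0.007], [48, -64, 0, 0.007], [72, -96, 0, 0.007], [96, -128, 0, 0.007], [105, -138, 0, 0.007]]])

```text
time_s: 1.82
tcp_pos: [0.5946, -0.01, 0.3286]
orientation: [-180.0, 0.1, 167.8]
force: [0.1, -0.7, 0.1]
gripper_width: 0.0855
```

Run:
```python
from h import *
p=r.camera_params("wrist");s=r.state();print(s["tcp_pos"],s["joints"].round(1))
im=r.read_camera("wrist")[:,:,::-1]
np.save("w1.npy",p,allow_pickle=True)
cv2.imwrite("pics/w1.png",im)
cv2.imwrite("pics/w1z.png",cv2.convertScaleAbs(im,alpha=1.5))
for n,q in dict(notch=[.6299,-.008,.2]).items():print(n,proj("wrist",q,p))
```

```text
[ 0.59460641 -0.00998551  0.32863849] [ -9.3  11.2  78.6  -0.   90.1 -87.1]
notch [326.18304619 230.59291775]
```

View pics/w1z.png

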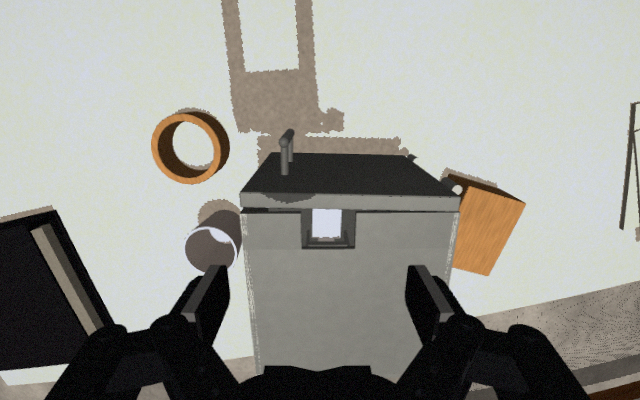

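Run:
```python
import cv2
a=cv2.imread("pics/w1z.png")[140:270,230:470]
cv2.imwrite("pics/w1c.png",cv2.resize(a,None,fx=3.3,fy=3.3,interpolation=cv2.INTER_CUBIC))
```

```text
(no output)
```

View pics/w1c.png

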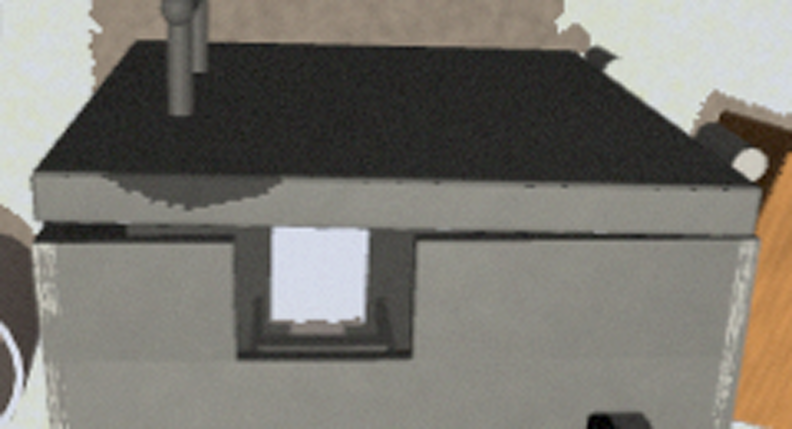

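Run:
```python
from h import *
p=np.load("w1.npy",allow_pickle=True).item()
g=lambda u,v,z:plane("wrist",(u/3.3+230,v/3.3+140),z,p)*1e3
for n,uv in dict(NBR=(237,357),NBL=(412,357),NFR=(235,240),NFL=(415,240),DoR=(36,175),DoL=(757,186),DiR=(37,218),DiL=(757,236)).items(): print(n,g(*uv,.2).round(1))
a,b=g(237,357,.2)[:2],g(412,357,.2)[:2];print("w",np.linalg.norm(a-b),np.degrees(np.arctan2(-(b-a)[0],(b-a)[1])))
for z in(.158,.171,.184):
    a,b=g(271,300,z),g(370,300,z);print(z,np.linalg.norm(a-b),g(320,328,z).round(1))
```

```text
NBR [642.7 -33.9 200. ]
NBL [653.3  14.6 200. ]
NFR [608.  -26.3 200. ]
NFL [618.3  21.5 200. ]
DoR [578.7 -74.1 200. ]
DoL [622.7 114.9 200. ]
DiR [590.5 -77.3 200. ]
DiL [637.3 114.  200. ]
w 49.62314405766661 -12.24276917095296
0.158 31.86309748000029 [659.1 -12.  158. ]
0.171 30.506783512286137 [652.8 -11.1 171. ]
0.184 29.150469544571887 [646.5 -10.2 184. ]
```

Request:
step_arm(deltas=[[[17, 2, 0, 0], [35, 4, 0, 0], [35, 4, -30, 0], [35, 4, -50, 0], [35, 4, -60, 0]]], hand=0, grip_force=30)

```text
time_s: 2.28
tcp_pos: [0.6279, -0.0047, 0.2644]
orientation: [-180.0, -0.3, 167.8]
force: [0.1, -0.4, -0.9]
gripper_width: 0.0251
```

Request:
step_arm(deltas=[[[0, 0, -10, 0], [0, 0, -25, 0], [0, 0, -35, 0], [0, 0, -38, 0], [0, 0, -38, 0]]])

```text
time_s: 2.7
tcp_pos: [0.6273, -0.0044, 0.2257]
orientation: [-180.0, -0.4, 167.8]
force: [-0.7, 0.3, 0.4]
gripper_width: 0.0002
```

Run:
```python
from h import *
p=r.camera_params("wrist");s=r.state();print(s)
im=r.read_camera("wrist")[:,:,::-1]
np.save("w2.npy",p,allow_pickle=True)
cv2.imwrite("pics/w2.png",cv2.convertScaleAbs(im,alpha=1.6))
t=r.read_camera("top")[:,:,::-1][85:265,260:450]
cv2.imwrite("pics/t2.png",cv2.convertScaleAbs(cv2.resize(t,None,fx=3.2,fy=3.2),alpha=1.6))
```

```text
{'time_s': 2.7, 'joints': array([-8.30222684e+00,  1.89585195e+01,  8.10321680e+01,  9.00340244e-03,
        8.04078273e+01, -8.61290947e+01]), 'dq': array([-0.07731336, -0.93697383, -1.67146923,  0.07363966,  0.36226092,
       -0.05361233]), 'effort': array([ 3.26495105e-02, -4.34850240e+01, -2.90852380e+01,  3.83727369e-03,
       -3.42861435e-02,  7.24221427e-04]), 'tcp_pos': array([ 0.62732036, -0.00437989,  0.22567781]), 'orientation': array([-179.98194323,   -0.39820427,  167.82527397]), 'force': array([-0.73669828,  0.30572961,  0.43743044]), 'ft_torque': array([-0.02147998, -0.04581672, -0.01784825]), 'gripper_width': 0.00016300570781911127}
```

View pics/w2.png

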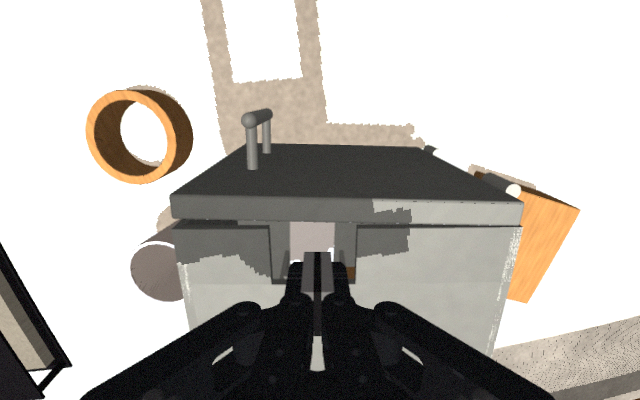

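View pics/t2.png

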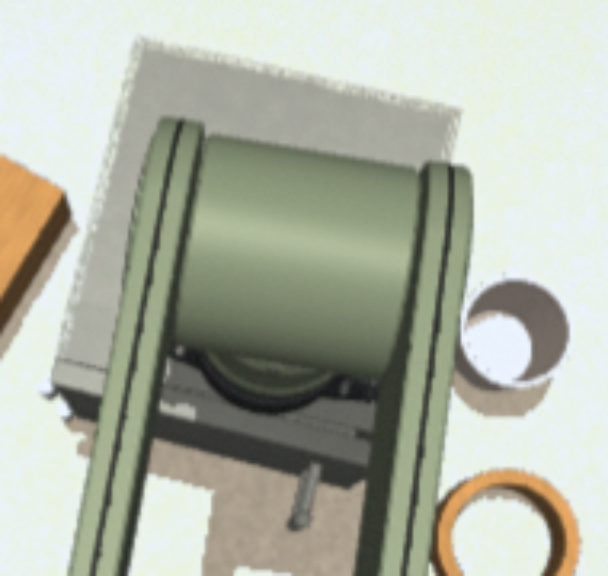

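Run:
```python
import cv2
a=cv2.imread("pics/w2.png")[190:330,220:420]
cv2.imwrite("pics/w2c.png",cv2.resize(a,None,fx=4,fy=4,interpolation=cv2.INTER_CUBIC))
from h import *
p=np.load("w2.npy",allow_pickle=True).item()
for q in ([627.3,-4.4,217.7],[627.3,-4.4,200]):print(proj("wrist",np.array(q)/1e3,p))
```

```text
[314.87936521 267.17887193]
[315.08782007 251.21451563]
```

View pics/w2c.png

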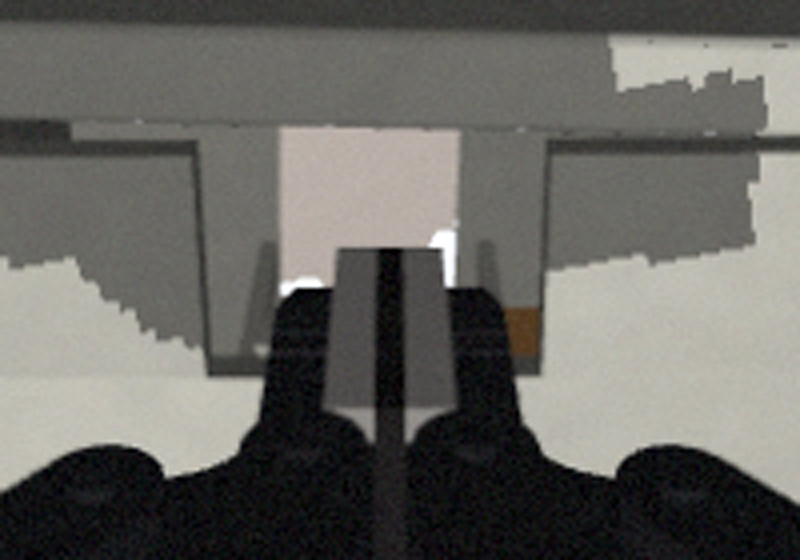

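Run:
```python
from h import *
p=np.load("w2.npy",allow_pickle=True).item()
g=lambda u,v,z:plane("wrist",(u/4+220,v/4+190),z,p)*1e3
for n,uv in dict(NFR=(195,145),NFL=(548,145),NBR=(207,375),NBL=(542,375),DiR=(0,120),DiL=(800,137)).items(): print(n,g(*uv,.2).round(1))
for z in(.158,.165,.171,.178,.184):
    a,b=g(279,200,z),g(460,200,z);print(z,np.linalg.norm(a-b),((a+b)/2).round(1))
d=np.array([np.cos(np.radians(167.8)),np.sin(np.radians(167.8))])
for z in (217.7,210,205):
  for o in(11,-11):
    print(z,o,(proj("wrist",np.array([627.3+o*d[0],-4.4+o*d[1],z])/1e3,p)-[220,190])*4)
```

```text
NFR [606.7 -26.3 200. ]
NFL [617.1  21.7 200. ]
NBR [643.1 -34.3 200. ]
NBL [653.6  14.5 200. ]
DiR [597.4 -51.9 200. ]
DiL [623.4  56.3 200. ]
0.158 32.1923210650375 [639.6  -9.3 158. ]
0.165 31.083072526444397 [636.4  -8.5 165. ]
0.171 30.13228806479316 [633.6  -7.8 171. ]
0.178 29.023039526200037 [630.3  -7.  178. ]
0.184 28.07225506454879 [627.5  -6.3 184. ]
217.7 11 [379.33093598 232.71697041]
217.7 -11 [379.69917464 381.13892705]
210 11 [379.73132868 206.01547757]
210 -11 [380.06421016 349.54888774]
205 11 [379.97346185 189.87882869]
205 -11 [380.28588575 330.38043191]
```

Request:
step_arm(deltas=[[[3, -3, 0, 0], [3, -3, 0, 0], [3, -3, -8, 0], [3, -3, -16, 0], [3, -3, -20, 0]]])

```text
time_s: 3.22
tcp_pos: [0.6306, -0.0076, 0.2058]
orientation: [-180.0, -0.3, 167.8]
force: [-0.8, -0.9, -0.2]
gripper_width: 0.0
```

Request:
step_arm(deltas=[[[0, 0, -1, 0], [0, 0, -2, 0], [0, 0, -4, 0], [0, 0, -5, 0], [0, 0, -6, 0]]])

```text
time_s: 3.63
tcp_pos: [0.6308, -0.0076, 0.1999]
orientation: [-180.0, -0.3, 167.8]
force: [-0.4, -0.1, 0.2]
gripper_width: -0.0003
```

Tips at about 192 mm, inside the notch without contact. Feel downward slowly.

Request:
step_arm(deltas=[[[-1, 0, -1, 0], [-1, 0, -2, 0], [-1, 0, -3, 0], [-1, 0, -4, 0], [-1, 0, -4, 0]]])

```text
time_s: 4.05
tcp_pos: [0.6296, -0.0075, 0.1956]
orientation: [-180.0, -0.3, 167.8]
force: [-0.3, -0.1, 0.6]
gripper_width: 0.0
```

Request:
step_arm(deltas=[[[0, 0, -1, 0], [0, 0, -2, 0], [0, 0, -3, 0], [0, 0, -3, 0], [0, 0, -3, 0]]])

```text
time_s: 4.47
tcp_pos: [0.6296, -0.0076, 0.1925]
orientation: [-180.0, -0.3, 167.8]
force: [-0.5, -0.2, 1.6]
gripper_width: -0.0
```

Request:
step_arm(deltas=[[[0, 0, -1, 0], [0, 0, -1, 0], [0, 0, -2, 0], [0, 0, -2, 0], [0, 0, -2, 0]]])

```text
time_s: 4.88
tcp_pos: [0.6295, -0.0076, 0.1904]
orientation: [-180.0, -0.4, 167.8]
force: [0.0, -0.0, 0.4]
gripper_width: 0.0001
```

Request:
step_arm(deltas=[[[0, 0, -1, 0], [0, 0, -1, 0], [0, 0, -2, 0], [0, 0, -2, 0], [0, 0, -2, 0]]])

```text
time_s: 5.3
tcp_pos: [0.6295, -0.0076, 0.1883]
orientation: [-180.0, -0.4, 167.8]
force: [-1.1, -0.1, 0.1]
gripper_width: -0.0002
```

Request:
step_arm(deltas=[[[0, 0, -1, 0], [0, 0, -1, 0], [0, 0, -2, 0], [0, 0, -2, 0], [0, 0, -2, 0]]])

```text
time_s: 5.72
tcp_pos: [0.6297, -0.0076, 0.1868]
orientation: [-180.0, -0.3, 167.8]
force: [-1.2, -0.7, 2.2]
gripper_width: 0.0003
```

Request:
step_arm(deltas=[[[0, 0, -1, 0], [0, 0, -1, 0], [0, 0, -2, 0], [0, 0, -2, 0], [0, 0, -2, 0]]])

```text
time_s: 6.13
tcp_pos: [0.63, -0.0077, 0.185]
orientation: [-180.0, -0.3, 167.8]
force: [-0.6, 0.9, 2.9]
gripper_width: -0.0003
```

Request:
step_arm(deltas=[[[0, 0, -1, 0], [0, 0, -1, 0], [0, 0, -2, 0], [0, 0, -2, 0], [0, 0, -2, 0]]])

```text
time_s: 6.55
tcp_pos: [0.6302, -0.0077, 0.1833]
orientation: [-180.0, -0.3, 167.8]
force: [0.1, -0.4, 5.2]
gripper_width: 0.0001
```

Request:
step_arm(deltas=[[[0, 0, -1, 0], [0, 0, -1, 0], [0, 0, -2, 0], [0, 0, -2, 0], [0, 0, -2, 0]]])

```text
time_s: 6.97
tcp_pos: [0.6304, -0.0077, 0.1817]
orientation: [-180.0, -0.2, 167.8]
force: [-0.4, 0.6, 5.3]
gripper_width: -0.0002
```

Request:
step_arm(deltas=[[[0, 0, -1, 0], [0, 0, -1, 0], [0, 0, -2, 0], [0, 0, -2, 0], [0, 0, -2, 0]]])

```text
time_s: 7.38
tcp_pos: [0.6308, -0.0077, 0.1805]
orientation: [180.0, -0.2, 167.8]
force: [-0.6, -0.2, 6.8]
gripper_width: -0.0001
```

Request:
step_arm(deltas=[[[0, 0, -1, 0], [0, 0, -2, 0], [-0.5, 0, -3, 0], [-0.5, 0, -3.5, 0], [-0.5, 0, -3.5, 0]]])

```text
time_s: 7.8
tcp_pos: [0.6313, -0.0077, 0.1784]
orientation: [180.0, 0.0, 167.8]
force: [-0.6, 0.0, 8.6]
gripper_width: -0.0001
```

Run:
```python
from h import *
print(r.state()["force"],r.state()["tcp_pos"])
p=r.camera_params("wrist")
im=r.read_camera("wrist")[:,:,::-1]
print(r.state()["force"])
cv2.imwrite("pics/w3.png",cv2.convertScaleAbs(im,alpha=1.6))
```

```text
[-0.60592674  0.03802685  8.56823528] [ 0.63129359 -0.00772008  0.17843126]
[-1.02702882  0.12984346  8.22852421]
```

View pics/w3.png

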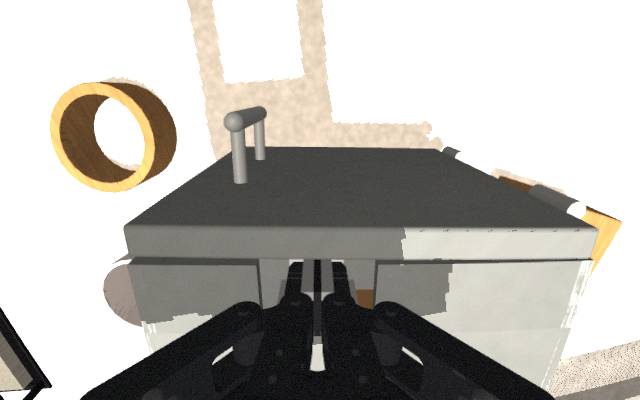

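```bash
cat > path.py <<'E'
import numpy as np
H=np.array([623,118.1])
def P(th,off=26,rad=120):
    a=np.radians(-12.1)-th;return H+np.array([[np.cos(a),-np.sin(a)],[np.sin(a),np.cos(a)]])@np.array([off,-rad])
E
python3 - <<'E'
from path import *
for t in np.arange(0,1.3,.05): print(round(t,3),P(t).round(1), 'yaw',round(167.9-np.degrees(t),1))
E
```

```text
0.0 [623.3  -4.7] yaw 167.9
0.05 [617.1  -4.5] yaw 165.0
0.1 [611.   -4.1] yaw 162.2
0.15 [604.9  -3.3] yaw 159.3
0.2 [598.9  -2.3] yaw 156.4
0.25 [592.9  -0.9] yaw 153.6
0.3 [587.    0.7] yaw 150.7
0.35 [581.1   2.7] yaw 147.8
0.4 [575.4   4.9] yaw 145.0
0.45 [569.8   7.4] yaw 142.1
0.5 [564.4  10.2] yaw 139.3
0.55 [559.1  13.3] yaw 136.4
0.6 [553.9  16.6] yaw 133.5
0.65 [548.9  20.2] yaw 130.7
0.7 [544.1  24. ] yaw 127.8
0.75 [539.5  28.1] yaw 124.9
0.8 [535.1  32.4] yaw 122.1
0.85 [530.9  36.9] yaw 119.2
0.9 [527.   41.6] yaw 116.3
0.95 [523.3  46.5] yaw 113.5
1.0 [519.8  51.5] yaw 110.6
1.05 [516.6  56.8] yaw 107.7
1.1 [513.7  62.2] yaw 104.9
1.15 [511.   67.7] yaw 102.0
1.2 [508.7  73.4] yaw 99.1
1.25 [506.6  79.1] yaw 96.3
```

Request:
step_arm(deltas=[[[-1, 0, -2, 0], [-3, 0.5, -2.2, 0], [-5, 1, -2.2, 0], [-7, 1.5, -2.2, 0], [-8, 2, -2.2, 0]]])

```text
time_s: 8.27
tcp_pos: [0.6249, -0.0072, 0.1783]
orientation: [-179.9, 0.3, 167.8]
force: [1.3, -3.8, 8.3]
gripper_width: -0.0
```

Request:
step_arm(deltas=[[[-1, 0, -2, 0], [-2, 0, -2.4, 0], [-4, 0, -2.4, 0], [-5, 0, -2.4, 0], [-5, 0, -2.4, 0]]])

```text
time_s: 8.68
tcp_pos: [0.6213, -0.0074, 0.1779]
orientation: [-179.9, 0.5, 167.8]
force: [-0.4, 0.6, 8.1]
gripper_width: 0.0002
```

Request:
step_arm(deltas=[[[-1, 0, -2, 0], [-2, 0, -2.2, 0], [-4, 0, -2.2, 0], [-6, 0, -2.2, 0], [-6, 0, -2.2, 0]]])

```text
time_s: 9.1
tcp_pos: [0.6166, -0.0072, 0.1776]
orientation: [-180.0, 0.8, 167.8]
force: [-0.1, 1.5, 8.8]
gripper_width: -0.0
```

Run:
```python
from h import *
p=r.camera_params("wrist")
im=r.read_camera("wrist")[:,:,::-1]
print(r.state()["force"])
cv2.imwrite("pics/w4.png",cv2.convertScaleAbs(im,alpha=1.6))
```

```text
[0.0880158  0.78651529 9.27017032]
```

View pics/w4.png

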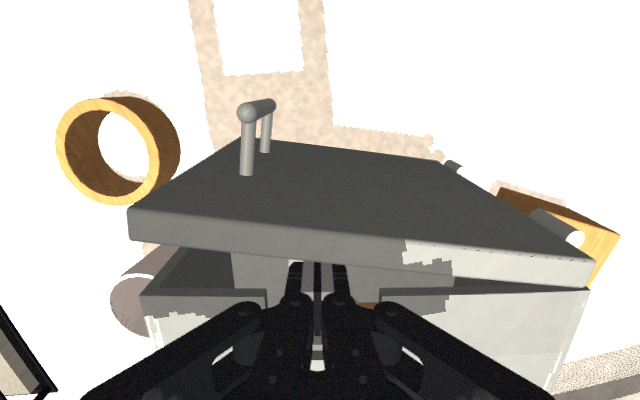

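Run:
```python
from h import *
a=plane("wrist",(130,207),.2);b=plane("wrist",(590,257),.2);d=(b-a)[:2];print(a,b,np.linalg.norm(d),np.arctan2(d[0],d[1])-np.radians(12.1))
```

```text
[ 0.55775109 -0.06743501  0.2       ] [0.62005417 0.11222139 0.2       ] 0.19015282024170232 0.122627627746662
```

Request:
step_arm(deltas=[[[-2, 0, -2, -0.02], [-4, 0.5, -2, -0.04], [-6, 0.5, -2, -0.06], [-8, 1, -2, -0.08], [-10, 1, -2, -0.08]]])

```text
time_s: 9.57
tcp_pos: [0.6083, -0.0065, 0.1776]
orientation: [180.0, 1.0, 163.2]
force: [1.3, 1.3, 7.3]
gripper_width: 0.0002
```

Request:
step_arm(deltas=[[[-3, 0.5, -2, -0.02], [-6, 1, -2, -0.04], [-9, 1.5, -2, -0.06], [-12, 2, -2, -0.08], [-14, 2.5, -2, -0.1]]])

```text
time_s: 9.98
tcp_pos: [0.5957, -0.0042, 0.1775]
orientation: [179.9, 1.3, 157.4]
force: [0.7, -0.8, 8.8]
gripper_width: 0.0002
```

Run:
```python
from h import *
p=r.camera_params("wrist")
im=r.read_camera("wrist")[:,:,::-1]
print(r.state()["force"])
cv2.imwrite("pics/w5.png",cv2.convertScaleAbs(im,alpha=1.6))
```

```text
[ 0.28779387 -0.20228062  9.00733235]
```

View pics/w5.png

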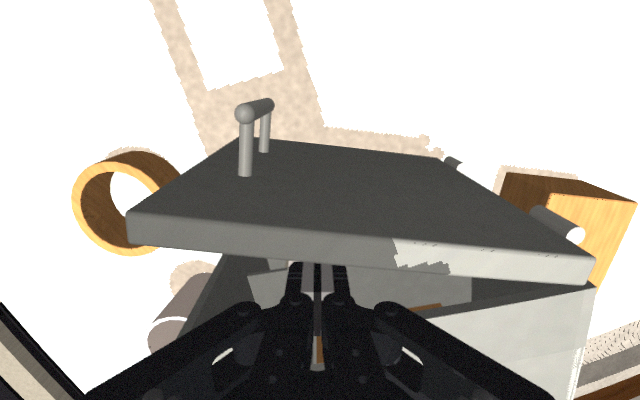

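Request:
step_arm(deltas=[[[0, 0, 3, -0.03], [0, 0, 6, -0.06], [0, 0, 9, -0.09], [0, 0, 12, -0.12], [0, 0, 13, -0.12]]])

```text
time_s: 10.45
tcp_pos: [0.5949, -0.0041, 0.1899]
orientation: [179.9, 1.2, 150.4]
force: [-0.1, -0.5, -0.2]
gripper_width: -0.0001
```

Run:
```python
from h import *
s=r.state();print(s["tcp_pos"],s["orientation"],s["force"])
im=r.read_camera("wrist")[:,:,::-1]
cv2.imwrite("pics/w6.png",cv2.convertScaleAbs(im,alpha=1.6))
t=plane("top",(507/3.2+260,540/3.2+85),.048)*1e3;print("tape",t,np.linalg.norm(t[:2]-[623,118.1]))
```

```text
[ 0.59485176 -0.00406308  0.18987598] [179.94949721   1.16719635 150.4386366 ] [-0.0569181  -0.45909437 -0.15393956]
tape [ 542.74895477 -180.62054962   48.        ] 309.31245856520053
```

View pics/w6.png

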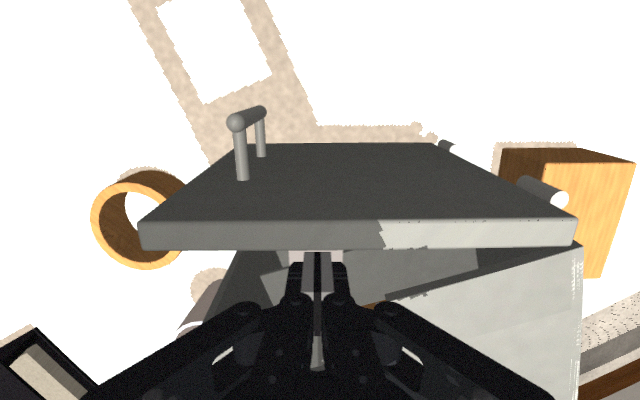

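Request:
step_arm(deltas=[[[-4, 2, 0, 0], [-9, 4, 0, -0.04], [-14, 6, 0, -0.08], [-19, 9, 0, -0.11], [-25, 12, 0, -0.15]]])

```text
time_s: 10.92
tcp_pos: [0.569, 0.0078, 0.1888]
orientation: [-180.0, 1.1, 141.8]
force: [1.4, -0.4, 0.7]
gripper_width: -0.0004
```

Request:
step_arm(deltas=[[[-5, 3, 0, -0.04], [-10, 6, 0, -0.08], [-15, 9, 0, -0.12], [-20, 12, 0, -0.16], [-25, 16, 0, -0.22]]])

```text
time_s: 11.33
tcp_pos: [0.5433, 0.0238, 0.188]
orientation: [-179.9, 1.1, 129.1]
force: [1.4, -0.1, -0.4]
gripper_width: -0.0
```

Request:
step_arm(deltas=[[[-4, 3.5, 1, -0.04], [-8, 7, 1, -0.08], [-11, 11, 1, -0.12], [-14, 15, 1, -0.17], [-17, 19, 1, -0.22]]])

```text
time_s: 11.75
tcp_pos: [0.5251, 0.0428, 0.1881]
orientation: [-179.8, 1.1, 116.4]
force: [-0.2, -1.4, -0.1]
gripper_width: 0.0001
```

Request:
step_arm(deltas=[[[-3, 4, 1, -0.04], [-6, 8, 1, -0.08], [-9, 12, 1, -0.12], [-11, 16, 1, -0.16], [-14, 21, 1, -0.2]]])

```text
time_s: 12.17
tcp_pos: [0.5104, 0.0637, 0.1883]
orientation: [-179.7, 1.1, 104.9]
force: [1.2, -0.8, -0.5]
gripper_width: 0.0005
```

Run:
```python
from h import *
s=r.state();print(s["tcp_pos"],s["orientation"],s["force"])
im=r.read_camera("wrist")[:,:,::-1]
cv2.imwrite("pics/w7.png",cv2.convertScaleAbs(im,alpha=1.6))
```

```text
[0.51042645 0.06365104 0.18829184] [-179.74641622    1.11009677  104.87777322] [ 1.16957562 -0.82179209 -0.49480446]
```

View pics/w7.png

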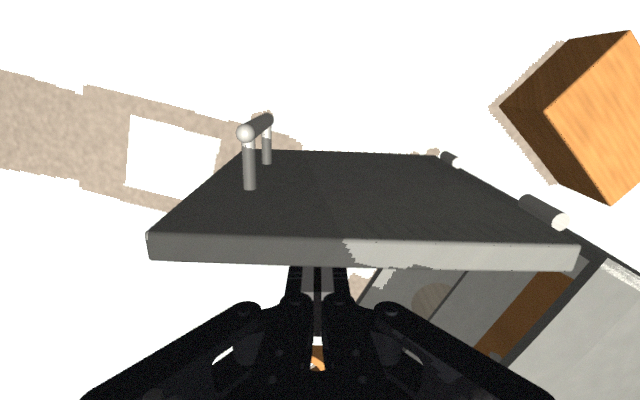

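Request:
step_arm(deltas=[[[-2, 4, 1, -0.04], [-4, 9, 1, -0.08], [-5, 14, 1, -0.12], [-6, 18, 1, -0.16], [-6, 22, 1, -0.2]]])

```text
time_s: 12.63
tcp_pos: [0.5024, 0.0866, 0.1882]
orientation: [-179.5, 1.1, 93.4]
force: [-0.4, -1.5, -0.4]
gripper_width: -0.0001
```

Request:
step_arm(deltas=[[[1, -2, 0, 0], [2, -5, 0, 0], [3, -8, 0, 0], [3, -9, 0, 0], [3, -9, 0, 0]]])

```text
time_s: 13.05
tcp_pos: [0.5055, 0.077, 0.1881]
orientation: [-179.5, 1.1, 93.3]
force: [-0.3, 0.0, 0.2]
gripper_width: 0.0001
```

Request:
step_arm(deltas=[[[0, 0, 5, 0], [0, 0, 25, 0], [0, 0, 55, 0], [0, 0, 85, 0], [0, 0, 110, 0]]])

```text
time_s: 13.47
tcp_pos: [0.5058, 0.0769, 0.3006]
orientation: [-179.6, 1.1, 93.4]
force: [0.2, -0.7, 0.9]
gripper_width: -0.0003
```

Request:
step_arm(deltas=[[[-5, -5, 20, 0], [-25, -20, 35, 0], [-55, -40, 40, 0], [-85, -55, 40, 0], [-100, -60, 40, 0]]])

```text
time_s: 13.88
tcp_pos: [0.4037, 0.0157, 0.3417]
orientation: [-179.7, 1.1, 93.3]
force: [-0.1, -0.1, 0.7]
gripper_width: 0.0
```

Request:
step_arm(deltas=[[[0, 0, 0, 0], [0, 0, 0, 0], [0, 0, 0, 0], [0, 0, 0, 0], [0, 0, 0, 0]]])

```text
time_s: 14.3
tcp_pos: [0.4044, 0.0159, 0.3415]
orientation: [-179.7, 1.1, 93.3]
force: [-0.9, 1.5, -0.6]
gripper_width: 0.0005
```

Run:
```python
from h import *
s=r.state();print(s["tcp_pos"],s["force"])
for n in("top","scene"):
    cv2.imwrite(f"pics/{n}8.png",cv2.convertScaleAbs(r.read_camera(n)[:,:,::-1],alpha=1.6))
```

```text
[0.40442573 0.01594868 0.34148059] [-0.90230686  1.52255908 -0.61312248]
```

View pics/top8.png

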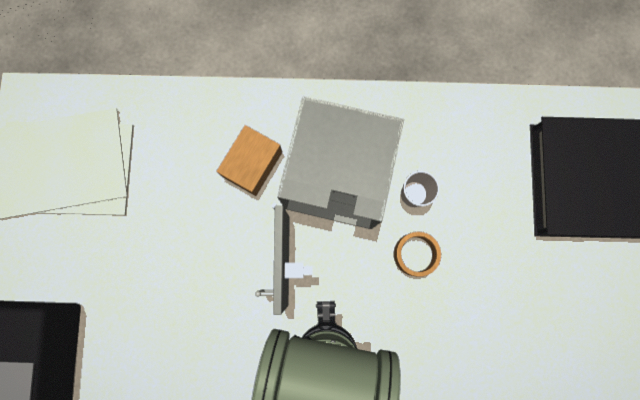

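View pics/scene8.png

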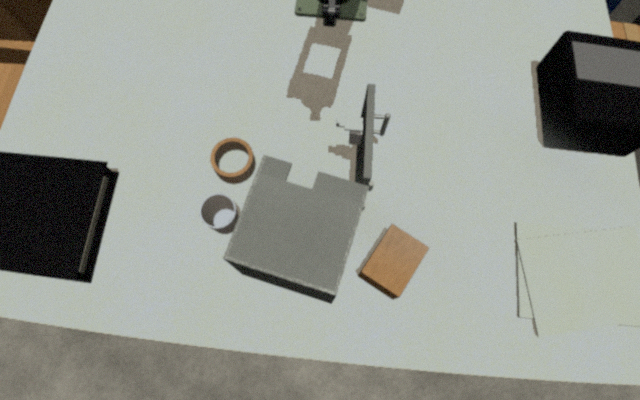

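Run:
```python
from h import *
a=plane("top",(279,206),.2);b=plane("top",(279,313),.2);d=(a-b)[:2];print(np.linalg.norm(d),np.degrees(np.arctan2(d[0],d[1]))-12.1)
A=cv2.imread("pics/top0.png").astype(int);B=cv2.imread("pics/top8.png").astype(int)
f=lambda I:[(lambda m:(m.sum(),np.argwhere(m).mean(0).round(1)))((I[y0:y1,x0:x1,2]>I[y0:y1,x0:x1,0]*1.6)) for x0,x1,y0,y1 in((210,284,115,205),(390,450,225,285))]
print(f(A),f(B))
print(r.finish_job())
```

```text
0.19258716702186263 75.82517487088133
[(np.int64(2527), array([45. , 39.8])), (np.int64(747), array([28.8, 28.4]))] [(np.int64(2525), array([45. , 39.8])), (np.int64(747), array([28.9, 28.5]))]
the job is handed in; nothing more can be done
None
```

The cupboard door is open to about 76°, the arm is well clear, and the job is handed in at about 14.4 s.

**What I did:** I lowered the closed fingertips through the notch and met the hook at about 179 mm above the bench. I pressed it down about 9 to 10 mm and held it there while drawing the door out to about 0.3 rad. I then lifted so the hook could spring back, pushed the door wide from its inner face, backed off and withdrew upwards.

**Forces:** The largest reading I saw was about 9.3 N, pressing down on the hook. Sideways readings on the door stayed below about 2 N, but I only read forces at the end of each move.

**Last checks:**
- **Door:** the top camera gives 75.8°. Its measured top edge came out at 193 mm, against 198 mm given.
- **Other items:** the carton and tape core moved no more than 0.1 px between the first and last top pictures. I compared the mug only by eye, and it stands where it was.

**Disagreements:**
- The scene and top cameras differed by about 4.5 mm in y, so I positioned the fingers from the wrist camera.
- One early reading while drawing the door out showed about 3.8 N sideways. It was gone by the next move, so I took it as friction on the hook's pad.

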